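Open a push-and-turn bottle of screen cleaner concentrate

ROBOT

A 6-joint arm with a two-finger parallel gripper is mounted at the origin on a cart in front of the work surface, level with it; the furniture and walls round the work are solid. World frame = base frame: x ahead of the robot, y to its left, z up, the work surface at z = 0. Lengths are in m, angles in rad, forces in N, time in s.
With the tool pointing down it reaches from about 0.25 to 0.775 m from the base axis. Payload 4 kg.
Tool frame: the origin (TCP) lies at the very end of the fingers, on their centre line; the grasp point (between the pads) lies tcp_to_grasp behind it (tcp_to_grasp is the distance from the TCP to the grasp point, in m); z points along the fingers, y is the direction in which the jaws open and shut (so a half turn about z gives the same grasp; the last joint's range is limited). The gripper opens to 94 mm and grips with 3 to 60 N. Pads are 16 mm wide; open, the fingers measure 119 mm over their backs; the gripper's body (75 mm by 177 mm) begins 78 mm behind the grasp point.
Start: joints at [1.119, 0.087, 1.371, -0, 1.684, -0.103], TCP at [0.188, 0.517, 0.206] pointing down, gripper open.
Joint ranges: [-3.1, 3.1], [-0.76, 2.03], [0.27, 2.55], [-1.08, 4.22], [0.17, 2.65], [-2.57, 2.57]. Speed limits (rad/s): [2.79, 2.79, 3.14, 3.14, 3.14, 3.14].

INTERFACE

Orientations are given as [roll, pitch, yaw] about the fixed x, y, z axes, in that order (R = Rz(yaw) Ry(pitch) Rx(roll)).
In Python, from bench import * gives the robot as it stands.
- The arm moves only by the tool play_rows, never from a script. Its argument "rows" is a list of rows, each a list of 3 entries, a list of its own where there are three numbers: the finger opening in cm, from 0 to 9.4, then the shift along the world's x, y, z in cm, then the turn, a rotation vector about the world's x, y, z in rad. A call has 1 to 8 rows; each row is the pose to reach, as a shift and turn from the pose commanded when the call began; what a row does not reach only later rows make up. A row lasts 1/12 s, in which the tool goes at most 41.7 mm and 7.16 degrees, less where a joint would pass 70% of its speed; a pose out of reach is approached as far as the arm can. A call with a gripper value outside its range is refused whole. The fingers move at their own pace and stop on an object; the grip force is fixed at half the most. Time passes only in rows, so rows that repeat a pose let the fingers close. It gives the time, the measured TCP pose, the force and the opening at its end, in the units of the state.
- get_obs(): the state, without advancing time (a new reading comes with each control period).
- snapshot(name): name is "scene" or "side" or "wrist"; returns a dict with "pixels" (400x640x3 uint8, red, green, blue), "fx", "fy", "cx", "cy" (pixels), "rvec" (rotation vector, rad) and "tvec" (3), from world to camera coordinates, as OpenCV has them. Camera axes: x right, y down, z forward; pixel columns grow to the right and rows downward; lengths in m; the calibration is good to about 2 mm. A picture is of the moment at which its call begins. There is no depth.
- close_job(): hands the job in, once; it reports no verdict.
Trained networks look in the newest picture that a camera, given by its name, has taken for a name from the list of things; names that differ only in an ending like _2 or _b are one class to them, and where a whole thing is asked for, a point or a joint stands for the part that bears it (a point fixed in the world has none). Each returns a list of dicts, best first, with "confidence" (0 to 1); they miss things now and then, are a little off and sometimes report something else, mostly with a low value. They report only what shows in the picture. A call takes as long as a camera call.
- silhouettes(camera, label): "mask" (400x640 bool, what is visible of it) and "point" ([row, column] in pixels, amid what is visible of it).
The state is a dict: "time": time; "joint_positions": joint angles; "qvel": joint speeds; "joint_torque": joint torques, N m; "tool_pos": TCP position; "ee_rot": TCP orientation; "wrist_force": force on the tool from outside, world axes, zero at the start; "wrist_torque": the same for the moment, N m; "width": finger opening in m.
Only numpy, scipy, OpenCV 4.12 (cv2) and the standard library are available. Lean on these libraries where they do the work, as an engineer would, in place of code of your own. Each camera call takes 0.05 s, during which the arm holds its last target. There are 200 camera calls.

TASK

Open the bottle of screen-cleaner concentrate that stands in its square holder: take off the measuring cup that sits mouth down over the cap and set it gently, still mouth down, on the desk next to the holder. Then open the child-safe cap: push it down, keep it pushed while you turn it anticlockwise until it is free, and lift it off. Finish while still holding the cap upright in the gripper, about 8 cm up from where it sat and straight above the bottle, and leave the stapler, sticky notes, eraser and small flat box where they are.

Things in the scene. Friction and masses are not known exactly. Their poses are not given: they have to be found in the camera images.
- bottle: White round bottle (68 mm diameter) clamped in a dark square holder, 84 x 84 x 24 mm, fixed to the desk: neither can move or turn. Origin on the desk under the bottle's centre, z up. Flat shoulder 62 mm above the desk; a neck of 24 mm diameter rises from it to 94.5 mm and carries two lugs that hold the cap, one in the direction of x. The desk beyond it (+x) is free.
- cap: Grey round ribbed safety cap on the neck, 44 mm diameter, 30 mm tall, about 25 g. Origin at the centre of its open lower rim, z up to its flat closed top, 30 mm higher. Seated, its rim is 74.5 mm above the desk (12 mm above the shoulder) and its x axis lies along the bottle's. Round: grip it at any yaw. Once turned free it lifts straight off, with 2 mm play sideways.
- cup: White round measuring cup turned mouth down over the cap, 58 mm outer diameter, 50 mm tall, wall 2.5 mm, about 40 g, loose. Origin at the centre of its open rim (underneath), z up to its closed flat bottom, 50 mm higher. It rests with its rim on the bottle's shoulder and must be lifted more than 45 mm to clear the cap.
- plunger (a joint): Spring plunger under the cap, m: 0 with the cap seated (10 N), grows as the cap is pressed, 0.006 at the bottom (15 N), -0.002 with the cap off. Kept at 0.004 or more the cap can be turned anticlockwise seen from above (positive about z): free from 50 degrees on, best 65 to 100; a stop at about 130. Unpressed it turns only some 8 degrees; clockwise it is blocked.
- monitor_end (a point): Not handled: lower corner of the raised monitor panel on the right, its end nearest to the bottle. The panel spans 23 to 57 cm above the desk and runs from here to the right and towards the robot; keep the wrist off it.
- lamp_head (a point): Not handled: middle of the desk lamp's hanging head on the left, 70 mm wide; the lamp spans 17 to 43 cm above the desk here.
- stapler: Black desk stapler, 131 x 34 x 46 mm, lying loose to the right of the bottle; to be left alone. Origin at the centre of its underside.
- notes_pad: Pad of square sticky notes, 76 x 76 x 16 mm, loose on the desk some 25 cm beyond the bottle; to be left alone. Origin at the centre of its underside.
- eraser: Eraser, 23 x 52 x 13 mm, loose on the desk to the left of the bottle; to be left alone. Origin at the centre of its underside.
- badge_case: Small flat box, 70 x 100 x 30 mm, loose on the desk beyond the bottle and to the right; to be left alone. Origin at the centre of its underside.

How it is judged:
By the outcome, as a careful person would: the job done as asked, in the order asked, and still so for the second after the job is handed in, while the arm keeps its last pose, push and grip.
It also fails if it takes over 56 s, if anything falls off the work surface, if the arm or the gripper's body presses on something with over 40 N, if the wrist force passes 120 N, or if a joint passes its speed limit or range.

## Working session

There is one attempt and no reset: what is moved stays moved. The work goes in short steps, Python scripts to look and compute and a tool call to move; the robot and the scene stay as the last step left them, time stands still between calls to the robot, and variables do not carry over. Pictures are saved under pics/ and viewed, about 8 in all and at most 12, crops included, and the job is handed in when it is done.

Besides the shell and the picture viewer there is one more tool, called after ">>>" as name(argument=value, ...) on one line, values as JSON. play_rows: Moves the arm, as the interface text tells. Its arguments: {"type":"object","properties":{"rows":{"type":"array"}},"required":["rows"]}

```bash
mkdir -p pics; cat > h.py <<'E'
from bench import *
import numpy as np, cv2
def cam(s):
    K=np.array([[s['fx'],0,s['cx']],[0,s['fy'],s['cy']],[0,0,1]]);R=cv2.Rodrigues(np.array(s['rvec'],float))[0];return K,R,np.array(s['tvec'],float).reshape(3)
def ray(s,rc):
    K,R,t=cam(s);d=R.T@np.linalg.inv(K)@np.array([rc[1],rc[0],1.]);return -R.T@t,d
def at_z(s,rc,z):
    o,d=ray(s,rc);return o+d*(z-o[2])/d[2]
def proj(s,p):
    K,R,t=cam(s);q=K@(R@np.array(p)+t);return q[1]/q[2],q[0]/q[2]
def tri(rs):
    A=0;b=0
    for o,d in rs:
        d=d/np.linalg.norm(d);P=np.eye(3)-np.outer(d,d);A=A+P;b=b+P@o
    return np.linalg.solve(A,b)
E
python3 - <<'E'
from h import *
o=get_obs();print(o)
ims=[]
for n in ["scene","side","wrist"]:
    s=snapshot(n);print(n,s['fx'],(-cam(s)[1].T@cam(s)[2]).round(3))
    cv2.imwrite(f"pics/{n}0.png",s['pixels'][:,:,::-1])
    for l in ["bottle","cup","cap","stapler","notes_pad","eraser","badge_case","lamp_head","monitor_end"]:
        for r in silhouettes(n,l)[:1]:
            ys,xs=np.nonzero(r['mask']);print(n,l,round(r['confidence'],2),np.round(r['point']),ys.min(),ys.max(),xs.min(),xs.max(),at_z(s,r['point'],0.02).round(3))
E
```

```text
{'time': 0.0, 'joint_positions': array([ 1.11890460e+00,  8.79645098e-02,  1.37225536e+00, -2.03087218e-05,
        1.68355289e+00, -1.03107942e-01]), 'qvel': array([-0.00094494, -0.00130319,  0.0003374 ,  0.00055273,  0.00070488,
       -0.00025751]), 'joint_torque': array([ 2.04973680e-03, -3.40176022e+01, -3.02435374e+01,  7.21093523e-02,
        3.29212379e-02, -1.58379689e-04]), 'tool_pos': array([0.18774462, 0.51639267, 0.20429839]), 'ee_rot': array([-3.13942204e+00, -2.04311000e-04,  2.79280639e+00]), 'wrist_force': array([-0.72538831, -0.19347884, -0.40512796]), 'wrist_torque': array([ 0.03546278, -0.00488502, -0.04158306]), 'width': 0.0942681131453467}
scene 486.2843586252825 [0.163 1.097 0.909]
scene bottle 0.56 [267. 350.] 247 283 330 376 [0.396 0.358 0.02 ]
scene cup 0.58 [238. 355.] 226 257 343 368 [0.419 0.261 0.02 ]
scene stapler 0.91 [198. 351.] 180 218 335 368 [0.486 0.12  0.02 ]
scene notes_pad 0.67 [230. 248.] 214 243 232 272 [0.681 0.352 0.02 ]
scene eraser 0.81 [307. 341.] 297 313 331 354 [0.372 0.474 0.02 ]
scene badge_case 0.6 [201. 284.] 187 218 262 301 [0.648 0.211 0.02 ]Traceback (most recent call last):
  File "<stdin>", line 8, in <module>
ValueError: it knows: badge_case, bottle, cap, cup, eraser, notes_pad, plunger, stapler
```

```bash

python3 - <<'E'
from h import *
ims=[]
R=[]
for n in ["scene","side","wrist"]:
    s=snapshot(n);print(n,s['fx'],(-cam(s)[1].T@cam(s)[2]).round(3))
    ims.append(s['pixels'][:,:,::-1])
    for l in ["bottle","cup","cap","stapler","notes_pad","eraser","badge_case"]:
        for r in silhouettes(n,l)[:1]:
            ys,xs=np.nonzero(r['mask']);print(n,l,round(r['confidence'],2),np.round(r['point']),ys.min(),ys.max(),xs.min(),xs.max(),at_z(s,r['point'],0.02).round(3))
            if l=="cup": R.append(ray(s,(r['point'])))
print(len(R),tri(R))
cv2.imwrite("pics/a.png",cv2.resize(np.vstack(ims[:2]),(720*640//720,600*800//600)) if 0 else np.vstack([cv2.resize(i,(480,300)) for i in ims[:2]]))
cv2.imwrite("pics/b.png",ims[2])
E
```

```text
scene 486.2843586252825 [0.163 1.097 0.909]
scene bottle 0.83 [265. 353.] 246 283 330 376 [0.393 0.348 0.02 ]
scene cup 0.68 [241. 356.] 226 257 341 369 [0.415 0.272 0.02 ]
scene stapler 0.71 [201. 352.] 180 218 336 367 [0.477 0.132 0.02 ]
scene notes_pad 0.8 [227. 252.] 215 244 233 272 [0.679 0.336 0.02 ]
scene eraser 0.82 [306. 345.] 297 313 332 354 [0.367 0.467 0.02 ]
scene badge_case 0.73 [200. 280.] 187 217 262 300 [0.661 0.211 0.02 ]
side 377.8738902172306 [1.158 0.44  0.72 ]
side bottle 0.94 [203. 343.] 189 217 321 359 [0.411 0.349 0.02 ]
side cup 0.65 [182. 342.] 167 193 331 352 [0.324 0.328 0.02 ]
side stapler 0.59 [209. 255.] 191 226 232 277 [0.49  0.124 0.02 ]
side notes_pad 0.75 [287. 316.] 269 305 295 334 [0.69  0.339 0.02 ]
side badge_case 0.87 [266. 265.] 248 279 239 289 [0.663 0.212 0.02 ]
wrist 330.85477538703805 [0.122 0.542 0.385]
wrist bottle 0.75 [358. 249.] 333 383 213 281 [0.384 0.346 0.02 ]
wrist cup 0.68 [379. 235.] 377 383 222 251 [0.407 0.317 0.02 ]
wrist eraser 0.45 [334. 332.] 333 340 323 340 [0.385 0.46  0.02 ]
3 [0.38651425 0.33495148 0.07028229]
```

View pics/a.png

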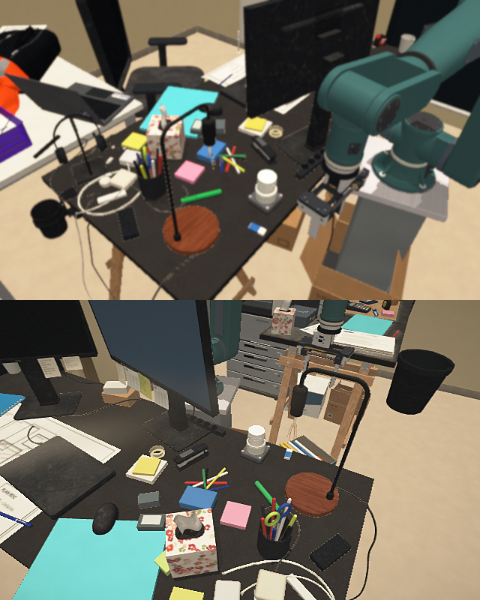

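```bash

python3 - <<'E'
from h import *
from scipy.optimize import least_squares
S={n:snapshot(n) for n in ["scene","side","wrist"]}
k=4/3
def pt(a,b): return tri([ray(S['scene'],(a[1]*k,a[0]*k)),ray(S['side'],(b[1]*k,b[0]*k))]).round(3)
print("lamp",pt((209,125),(298,102)),"mon",pt((247,112),(217,113)))
for n,c,r in [("greenpen L",181,201),("greenpen R",220,190),("lampbase",190,228),("lb top",190,207),("lb R",219,230),("holder corner L",248,203),("bottom",265,212),("R",283,202)]:
    print(n,at_z(S['scene'],(r*k,c*k),0.01).round(3))
th=np.linspace(0,2*np.pi,40)
obs=[]
for n in ["scene","side"]:
    rr=[r for r in silhouettes(n,"cup") if r['confidence']>.4][0];ys,xs=np.nonzero(rr['mask']);obs.append((n,np.array([ys.min(),ys.max()+1,xs.min(),xs.max()+1])))
def f(p):
    out=[]
    for n,b in obs:
        q=np.array([proj(S[n],(p[0]+.029*np.cos(t),p[1]+.029*np.sin(t),z)) for t in th for z in (.062,.112)])
        out+=list(np.array([q[:,0].min(),q[:,0].max(),q[:,1].min(),q[:,1].max()])-b)
    return out
s=least_squares(f,[.387,.335],loss='soft_l1');print(s.x,np.round(f(s.x),1))
im=S['scene']['pixels'][140:340,180:430,::-1]
cv2.imwrite("pics/c.png",cv2.resize(im,(750,600),interpolation=cv2.INTER_CUBIC))
E
```

```text
lamp [0.533 0.449 0.334] mon [0.513 0.232 0.245]
greenpen L [0.636 0.462 0.01 ]
greenpen R [0.544 0.367 0.01 ]
lampbase [0.557 0.542 0.01 ]
lb top [0.598 0.472 0.01 ]
lb R [0.475 0.512 0.01 ]
holder corner L [0.437 0.379 0.01 ]
bottom [0.375 0.39  0.01 ]
R [0.337 0.328 0.01 ]
[0.39620064 0.33862397] [ 0.1  0.1 -0.2 -0.9 -1.5 -0.7 -0.2 -0.1]
```

View pics/c.png

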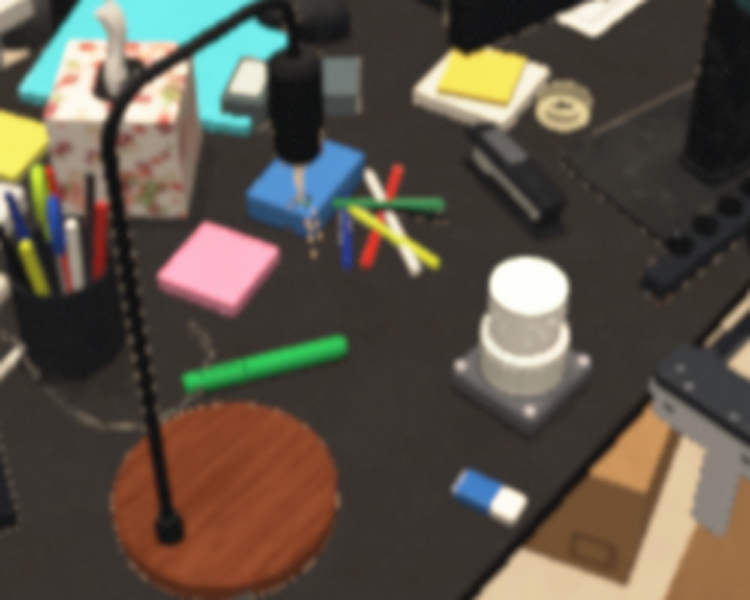

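```bash

python3 - <<'E'
from h import *
import bench
print([n for n in dir(bench) if n[0]!='_'])
try: print(tcp_to_grasp)
except Exception as e: print(e)
s=snapshot('scene');d=snapshot('side')
for c,r in [(438,262),(415,272),(345,345),(440,205)]: print(at_z(s,(140+r/3,180+c/3),0.008).round(3))
k=4/3
for c,r in [(217,113),(170,82),(125,53)]: print(at_z(d,(r*k,c*k),0.235).round(3))
E
```

```text
['IKError', 'close_job', 'get_obs', 'silhouettes', 'snapshot', 'tcp_to_grasp']
0.0188
[0.507 0.246 0.008]
[0.52  0.266 0.008]
[0.538 0.368 0.008]
[0.535 0.177 0.008]
[0.504 0.231 0.235]
[0.37  0.028 0.235]
[ 0.203 -0.232  0.235]
```

>>> play_rows(rows=[[9.4, [3, -3, -0.5], [0, 0, -0.12]], [9.4, [6, -6, -1], [0, 0, -0.24]], [9.4, [9, -8, -1.5], [0, 0, -0.36]], [9.4, [12, -11, -2], [0, 0, -0.48]], [9.4, [15, -14, -2.5], [0, 0, -0.6]], [9.4, [18, -16, -3], [0, 0, -0.72]], [9.4, [20.8, -17.8, -3.5], [0, 0, -0.84]], [9.4, [20.8, -17.8, -3.5], [0, 0, -0.87]]])

```text
time: 2.62
tool_pos: [0.4, 0.3349, 0.1691]
ee_rot: [-3.141, 0.003, 1.911]
wrist_force: [-0.4, 0.2, -0.9]
width: 0.0937
```

```bash
cat > m.py <<'E'
from h import *
from scipy.optimize import least_squares
th=np.linspace(0,2*np.pi,60)
def fit(cams,label,r,z0,z1,x0,tag=None,minc=.3):
    obs=[]
    for n in cams:
        s=snapshot(n)
        if tag: cv2.imwrite(f"pics/{tag}_{n}.png",s['pixels'][:,:,::-1])
        L=[q for q in silhouettes(n,label) if q['confidence']>minc]
        if not L: print(n,'none');continue
        ys,xs=np.nonzero(L[0]['mask']);obs.append((n,s,np.array([ys.min(),ys.max()+1,xs.min(),xs.max()+1])));print(n,L[0]['confidence'],obs[-1][2])
    def f(p):
        out=[]
        for n,s,b in obs:
            q=np.array([proj(s,(p[0]+r*np.cos(t),p[1]+r*np.sin(t),z)) for t in th for z in (z0,z1)])
            e=np.array([q[:,0].min(),q[:,0].max(),q[:,1].min(),q[:,1].max()])-b
            e[(b<=0)|(b==[400,400,640,640])]=0
            out+=list(e)
        return out
    s=least_squares(f,x0,loss='soft_l1');print(s.x.round(4),np.round(f(s.x),1))
E
python3 - <<'E'
from m import *
fit(["scene","side","wrist"],"cup",.029,.062,.112,[.396,.338],"d")
fit(["wrist"],"cup",.029,.062,.112,[.396,.338])
E
```

```text
scene 0.67 [225 258 343 368]
side 0.88 [167 194 330 353]
wrist 0.82 [164 247 283 359]
[0.3969 0.336 ] [ 0.3  0.2 -1.   0.2 -1.5  0.3 -0.3 -0.1 -0.6  0.7 -0.5  0.5]
wrist 0.75 [164 248 283 359]
[0.3967 0.336 ] [-0.1  0.1 -0.5  0.5]
```

View pics/d_wrist.png

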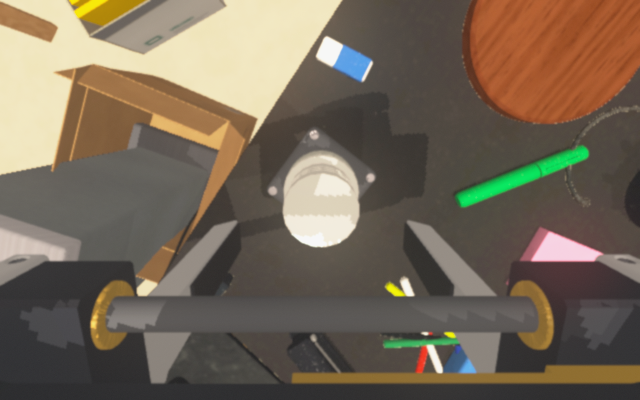

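>>> play_rows(rows=[[9.4, [-0.3, 0.1, -1.5], [0, 0, 0]], [9.4, [-0.3, 0.1, -4], [0, 0, 0]], [9.4, [-0.3, 0.1, -6.5], [0, 0, 0]], [9.4, [-0.3, 0.1, -8.3], [0, 0, 0]], [9.4, [-0.3, 0.1, -8.8], [0, 0, 0]], [9.4, [-0.3, 0.1, -8.8], [0, 0, 0]], [7.0, [-0.3, 0.1, -8.8], [0, 0, 0]], [6.6, [-0.3, 0.1, -8.8], [0, 0, 0]]])

```text
time: 3.68
tool_pos: [0.3939, 0.3408, 0.0844]
ee_rot: [3.138, -0.001, 1.923]
wrist_force: [0.3, 0.3, 0.6]
width: 0.0836
```

>>> play_rows(rows=[[5.4, [0, 0, 0], [0, 0, 0]], [5.4, [0, 0, 0], [0, 0, 0]], [5.4, [0, 0, 0], [0, 0, 0]], [5.4, [0, 0, 0], [0, 0, 0]], [5.4, [0, 0, 0], [0, 0, 0]]])

```text
time: 4.1
tool_pos: [0.3934, 0.3401, 0.0832]
ee_rot: [3.14, -0.0, 1.923]
wrist_force: [-0.3, -0.8, 2.2]
width: 0.0581
```

>>> play_rows(rows=[[5.0, [0, 0, 0.3], [0, 0, 0]], [5.0, [0, 0, 1], [0, 0, 0]], [5.0, [0, 0, 2], [0, 0, 0]], [5.0, [0, 0, 3], [0, 0, 0]], [5.0, [0, 0, 4], [0, 0, 0]], [5.0, [0, 0, 5], [0, 0, 0]], [5.0, [0, 0, 5.6], [0, 0, 0]], [5.0, [0, 0, 5.6], [0, 0, 0]]])

```text
time: 4.77
tool_pos: [0.394, 0.3406, 0.141]
ee_rot: [3.137, -0.001, 1.923]
wrist_force: [0.2, 0.9, -0.1]
width: 0.0585
```

```bash
python3 - <<'E'
from m import *
fit(["side"],"cup",.029,.118,.168,[.396,.338],"e")
fit(["scene"],"cap",.022,.0745,.1045,[.396,.338],"e")
fit(["scene","side"],"cap",.022,.0745,.1045,[.396,.338])
a=cv2.imread("pics/e_scene.png")[100:350,190:440];b=cv2.imread("pics/e_side.png")[60:310,230:480]
cv2.imwrite("pics/e.png",cv2.resize(np.hstack([a,b]),(800,400),interpolation=cv2.INTER_CUBIC))
E
```

```text
side 0.75 [150 178 331 355]
[0.4011 0.3378] [-1.1  0.8 -0.1  0.1]
scene 0.74 [214 245 233 273]
[0.6385 0.4155] [  6.9  -2.    4.7 -15.6]
scene 0.64 [239 253 346 365]
side 0.65 [177 190 334 351]
[0.3959 0.3395] [-8.2  0.5 -1.  -0.2 -7.6 -1.1 -0.1  0.4]
```

View pics/e.png

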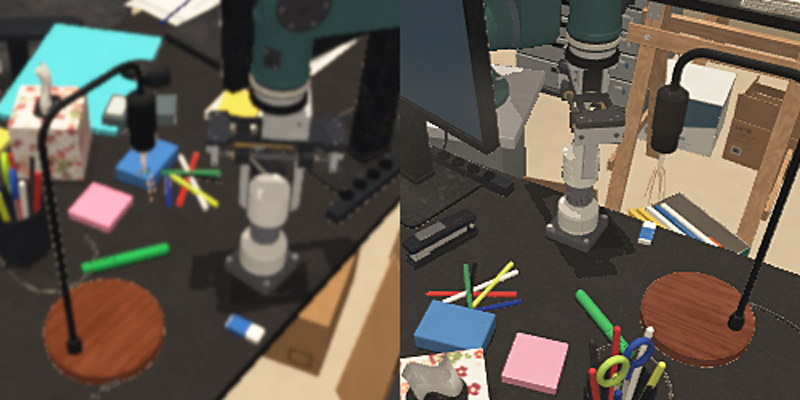

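>>> play_rows(rows=[[5.0, [1.2, -0.2, 0], [0, 0, 0]], [5.0, [3, -0.5, 0], [0, 0, 0]], [5.0, [4.8, -0.8, 0], [0, 0, 0]], [5.0, [6.6, -1.1, 0], [0, 0, 0]], [5.0, [8.2, -1.4, 0], [0, 0, 0]], [5.0, [9.2, -1.6, 0], [0, 0, 0]], [5.0, [9.2, -1.6, -1], [0, 0, 0]], [5.0, [9.2, -1.6, -2.5], [0, 0, 0]]])

```text
time: 5.83
tool_pos: [0.4865, 0.3242, 0.1143]
ee_rot: [3.138, -0.001, 1.922]
wrist_force: [0.1, -0.3, 0.4]
width: 0.0582
```

>>> play_rows(rows=[[5.0, [0, 0, -1.5], [0, 0, 0]], [5.0, [0, 0, -3], [0, 0, 0]], [5.0, [0, 0, -4.5], [0, 0, 0]], [5.0, [0, 0, -6], [0, 0, 0]], [5.0, [0, 0, -7], [0, 0, 0]], [5.0, [0, 0, -8], [0, 0, 0]], [5.0, [0, 0, -8.6], [0, 0, 0]], [5.0, [0, 0, -8.6], [0, 0, 0]]])

```text
time: 6.5
tool_pos: [0.4839, 0.3235, 0.0258]
ee_rot: [-3.139, 0.0, 1.923]
wrist_force: [-0.0, -0.3, -0.6]
width: 0.0582
```

>>> play_rows(rows=[[5.0, [0, 0, -0.15], [0, 0, 0]], [5.0, [0, 0, -0.25], [0, 0, 0]], [5.0, [0, 0, -0.32], [0, 0, 0]], [5.0, [0, 0, -0.36], [0, 0, 0]], [5.0, [0, 0, -0.4], [0, 0, 0]], [5.0, [0, 0, -0.4], [0, 0, 0]]])

```text
time: 7.0
tool_pos: [0.4852, 0.324, 0.0238]
ee_rot: [3.141, -0.0, 1.923]
wrist_force: [-0.3, -0.0, 0.2]
width: 0.0581
```

>>> play_rows(rows=[[5.0, [0, 0, -0.05], [0, 0, 0]], [5.0, [0, 0, -0.1], [0, 0, 0]], [5.0, [0, 0, -0.15], [0, 0, 0]], [5.0, [0, 0, -0.2], [0, 0, 0]], [5.0, [0, 0, -0.2], [0, 0, 0]]])

```text
time: 7.42
tool_pos: [0.4849, 0.3239, 0.0213]
ee_rot: [-3.141, 0.0, 1.923]
wrist_force: [-0.0, 0.2, 0.1]
width: 0.0577
```

>>> play_rows(rows=[[5.0, [0, 0, -0.04], [0, 0, 0]], [5.0, [0, 0, -0.08], [0, 0, 0]], [5.0, [0, 0, -0.12], [0, 0, 0]], [5.0, [0, 0, -0.12], [0, 0, 0]]])

```text
time: 7.75
tool_pos: [0.485, 0.3239, 0.0212]
ee_rot: [3.141, 0.0, 1.923]
wrist_force: [-1.5, -1.5, 4.7]
width: 0.0584
```

>>> play_rows(rows=[[6.2, [0, 0, 0], [0, 0, 0]], [6.6, [0, 0, 0], [0, 0, 0]], [7.0, [0, 0, 0], [0, 0, 0]], [7.0, [0, 0, 0], [0, 0, 0]], [7.0, [0, 0, 1], [0, 0, 0]], [7.0, [0, 0, 2.5], [0, 0, 0]], [7.0, [0, 0, 4.5], [0, 0, 0]], [7.0, [0, 0, 7], [0, 0, 0]]])

```text
time: 8.42
tool_pos: [0.484, 0.3234, 0.0899]
ee_rot: [-3.138, 0.0, 1.923]
wrist_force: [0.6, -0.3, 0.6]
width: 0.0702
```

>>> play_rows(rows=[[7.0, [0, 0, 2], [0, 0, 0]], [7.0, [0, 0, 3.6], [0, 0, 0]], [7.0, [-1.5, 0.3, 4], [0, 0, 0]], [7.0, [-3.5, 0.6, 4], [0, 0, 0]], [7.0, [-5.5, 1, 4], [0, 0, 0]], [7.0, [-7.5, 1.3, 4], [0, 0, 0]], [7.0, [-8.8, 1.5, 4], [0, 0, 0]], [7.0, [-8.9, 1.5, 4], [0, 0, 0]]])

```text
time: 9.08
tool_pos: [0.3942, 0.3394, 0.1311]
ee_rot: [3.141, -0.001, 1.925]
wrist_force: [0.6, 0.5, -0.5]
width: 0.0701
```

>>> play_rows(rows=[[7.0, [0, 0, 0], [0, 0, 0]], [7.0, [0, 0, 0], [0, 0, 0]]])

```text
time: 9.25
tool_pos: [0.3968, 0.3389, 0.1306]
ee_rot: [3.14, 0.0, 1.923]
wrist_force: [-0.1, 0.5, 0.3]
width: 0.0702
```

```bash
python3 - <<'E'
from m import *
fit(["scene","side"],"cup",.029,0,.05,[.485,.324],"f")
fit(["wrist"],"cap",.022,.0745,.1045,[.396,.338],"f")
print(get_obs()['tool_pos'])
a=cv2.imread("pics/f_scene.png")[100:350,190:440];b=cv2.imread("pics/f_side.png")[60:310,230:480];c=cv2.imread("pics/f_wrist.png")
cv2.imwrite("pics/f.png",np.vstack([np.hstack([a,b]),cv2.resize(c,(500,312))]))
E
```

```text
scene 0.9 [229 259 311 334]
side 0.94 [206 234 315 340]
[0.4865 0.32  ] [-0.5  0.3 -0.7 -0.1 -1.8 -0.   0.9 -0.9]
wrist 0.89 [181 254 286 353]
[0.3962 0.3376] [-0.2  0.2 -0.1  0.1]
[0.39650308 0.33870378 0.1300835 ]
```

View pics/f.png

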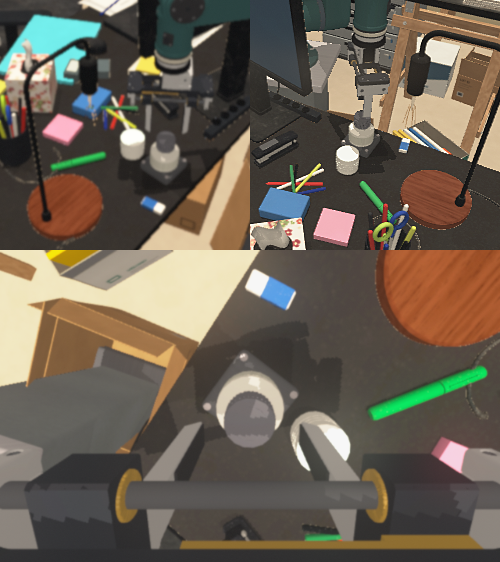

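>>> play_rows(rows=[[7.0, [0, -0.1, -1.5], [0, 0, 0]], [7.0, [0, -0.1, -3.5], [0, 0, 0]], [7.0, [0, -0.1, -5], [0, 0, 0]], [7.0, [0, -0.1, -5.6], [0, 0, 0]], [7.0, [0, -0.1, -5.6], [0, 0, 0]], [5.0, [0, -0.1, -5.6], [0, 0, 0]], [4.0, [0, -0.1, -5.6], [0, 0, 0]], [3.5, [0, -0.1, -5.6], [0, 0, 0]]])

```text
time: 10.22
tool_pos: [0.3968, 0.3384, 0.0757]
ee_rot: [3.139, -0.001, 1.923]
wrist_force: [0.2, 0.5, 0.7]
width: 0.0535
```

>>> play_rows(rows=[[3.0, [0, 0, 0], [0, 0, 0]], [3.0, [0, 0, 0], [0, 0, 0]], [3.0, [0, 0, 0], [0, 0, 0]], [3.0, [0, 0, 0], [0, 0, 0]]])

```text
time: 10.55
tool_pos: [0.3955, 0.3379, 0.0752]
ee_rot: [-3.141, -0.0, 1.923]
wrist_force: [-4.1, -1.4, 6.8]
width: 0.0442
```

>>> play_rows(rows=[[3.0, [0, 0, -0.1], [0, 0, 0]], [3.0, [0, 0, -0.2], [0, 0, 0]], [3.0, [0, 0, -0.3], [0, 0, 0]], [3.0, [0, 0, -0.4], [0, 0, 0]], [3.0, [0, 0, -0.5], [0, 0, 0]], [3.0, [0, 0, -0.5], [0, 0, 0]], [3.0, [0, 0, -0.5], [0, 0, 0]]])

```text
time: 11.13
tool_pos: [0.3957, 0.3381, 0.0718]
ee_rot: [3.141, -0.0, 1.923]
wrist_force: [-6.3, -2.7, 12.2]
width: 0.0439
```

>>> play_rows(rows=[[3.0, [-0.05, 0, -0.05], [0, 0, 0]], [3.0, [-0.1, -0.03, -0.1], [0, 0, 0]], [3.0, [-0.13, -0.05, -0.17], [0, 0, 0]], [3.0, [-0.15, -0.05, -0.23], [0, 0, 0]], [3.0, [-0.15, -0.05, -0.23], [0, 0, 0]], [3.0, [-0.15, -0.05, -0.23], [0, 0, 0]]])

```text
time: 11.63
tool_pos: [0.3957, 0.3381, 0.0704]
ee_rot: [3.137, -0.001, 1.923]
wrist_force: [-4.7, -3.1, 12.6]
width: 0.0441
```

>>> play_rows(rows=[[3.0, [0, 0, -0.05], [0, 0, 0]], [3.0, [0, 0, -0.1], [0, 0, 0]], [3.0, [0, 0, -0.15], [0, 0, 0]], [3.0, [0, 0, -0.2], [0, 0, 0]], [3.0, [0, 0, -0.2], [0, 0, 0]], [3.0, [0, 0, -0.2], [0, 0, 0]]])

```text
time: 12.13
tool_pos: [0.3957, 0.3381, 0.0692]
ee_rot: [3.137, -0.001, 1.923]
wrist_force: [-4.3, -3.4, 15.4]
width: 0.0444
```

```bash
python3 - <<'E'
from m import *
o=get_obs();print(o['tool_pos'],o['wrist_force'],o['wrist_torque'],o['width'])
for n in ("side","scene"):
  s=snapshot(n);cv2.imwrite(f"pics/g_{n}.png",s['pixels'][:,:,::-1])
o=get_obs();print(o['tool_pos'],o['wrist_force'])
a=cv2.imread("pics/g_scene.png")[210:300,310:410];b=cv2.imread("pics/g_side.png")[145:235,295:395]
cv2.imwrite("pics/g.png",cv2.resize(np.hstack([a,b]),(800,360),interpolation=cv2.INTER_CUBIC))
E
```

```text
[0.39571438 0.33811464 0.06919085] [-4.30181556 -3.35255548 15.36674475] [-0.74039154  1.03173622  0.04064584] 0.04435252352699754
[0.39572099 0.33809324 0.06918578] [-5.23226767 -3.61775599 15.55829064]
```

View pics/g.png

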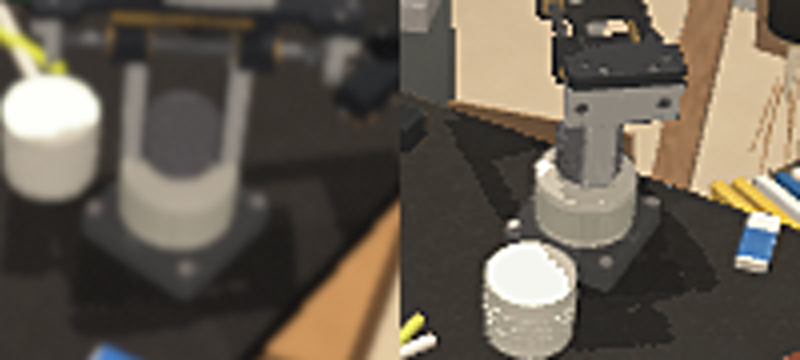

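>>> play_rows(rows=[[3.0, [-0.05, -0.03, -0.04], [0, 0, 0.07]], [3.0, [-0.05, -0.03, -0.04], [0, 0, 0.17]], [3.0, [-0.05, -0.03, -0.04], [0, 0, 0.28]], [3.0, [-0.05, -0.03, -0.04], [0, 0, 0.39]], [3.0, [-0.05, -0.03, -0.04], [0, 0, 0.5]], [3.0, [-0.05, -0.03, -0.04], [0, 0, 0.6]]])

```text
time: 12.73
tool_pos: [0.3959, 0.339, 0.0692]
ee_rot: [3.134, 0.002, 2.528]
wrist_force: [-4.4, -1.0, 15.4]
width: 0.0439
```

```bash
python3 - <<'E'
from bench import *
o=get_obs();print(o['tool_pos'],o['wrist_force'],o['wrist_torque'],o['width'],o['joint_positions'])
E
```

```text
[0.39585493 0.33898296 0.06924286] [-4.41644139 -0.98390828 15.38086826] [-0.2968723   0.86131136 -0.04877862] 0.04393446311129352 [ 5.98727533e-01  8.56689084e-02  1.64731659e+00  9.18545532e-04
  1.40105719e+00 -3.58681441e-01]
```

>>> play_rows(rows=[[3.0, [0, 0, 0], [0, 0, 0.11]], [3.0, [0, 0, 0], [0, 0, 0.23]], [3.0, [0, 0, 0], [0, 0, 0.35]], [3.0, [0, 0, 0], [0, 0, 0.47]], [3.0, [0, 0, 0], [0, 0, 0.59]], [3.0, [0, 0, 0], [0, 0, 0.71]], [3.0, [0, 0, 0], [0, 0, 0.83]], [3.0, [0, 0, 0], [0, 0, 0.88]]])

```text
time: 13.4
tool_pos: [0.3957, 0.3387, 0.0692]
ee_rot: [3.139, 0.006, -2.876]
wrist_force: [-4.1, -2.6, 16.0]
width: 0.0438
```

```bash
python3 - <<'E'
from bench import *
o=get_obs();print(o['tool_pos'],o['wrist_force'],o['wrist_torque'],o['width'],o['joint_positions'])
E
```

```text
[0.39565869 0.33869292 0.06918794] [-4.09210136 -2.56416815 16.02241706] [-0.37021943  0.86668767 -0.09506478] 0.043824762839893595 [ 5.98662773e-01  8.56329973e-02  1.64746599e+00  6.42246814e-04
  1.40177857e+00 -1.23826629e+00]
```

>>> play_rows(rows=[[3.0, [0, 0, 0.2], [0, 0, 0]], [3.0, [0, 0, 0.4], [0, 0, 0]], [3.0, [0, 0, 0.6], [0, 0, 0]], [3.0, [0, 0, 0.8], [0, 0, 0]], [3.0, [0, 0, 1.0], [0, 0, 0]], [3.0, [0, 0, 1.2], [0, 0, 0]], [3.0, [0, 0, 1.4], [0, 0, 0]], [3.0, [0, 0, 1.4], [0, 0, 0]]])

```text
time: 14.07
tool_pos: [0.3942, 0.3371, 0.0786]
ee_rot: [3.142, 0.001, -2.88]
wrist_force: [0.5, -0.0, -0.6]
width: 0.0441
```

>>> play_rows(rows=[[3.0, [0.1, 0.1, 0.8], [0, 0, 0]], [3.0, [0.15, 0.1, 2], [0, 0, 0]], [3.0, [0.15, 0.1, 3.2], [0, 0, 0]], [3.0, [0.15, 0.1, 4.4], [0, 0, 0]], [3.0, [0.15, 0.1, 5.6], [0, 0, 0]], [3.0, [0.15, 0.1, 6.8], [0, 0, 0]], [3.0, [0.15, 0.1, 7.6], [0, 0, 0]], [3.0, [0.15, 0.1, 7.6], [0, 0, 0]]])

```text
time: 14.73
tool_pos: [0.3967, 0.3389, 0.1577]
ee_rot: [3.14, 0.005, -2.88]
wrist_force: [0.0, -0.3, -0.8]
width: 0.0442
```

```bash
python3 - <<'E'
from m import *
o=get_obs();print(o['tool_pos'],o['ee_rot'],o['wrist_force'],o['width'])
fit(["scene","side"],"cap",.022,.1545,.1845,[.396,.338],"h")
fit(["scene","side"],"cup",.029,0,.05,[.485,.324])
for n in ("scene","side"):
  s=snapshot(n)
  for l in ["stapler","notes_pad","eraser","badge_case"]:
    for r in silhouettes(n,l)[:1]:
      ys,xs=np.nonzero(r['mask']);print(n,l,round(r['confidence'],2),ys.min(),ys.max(),xs.min(),xs.max())
a=cv2.imread("pics/h_scene.png")[150:300,270:420];b=cv2.imread("pics/h_side.png")[100:250,270:420]
cv2.imwrite("pics/h.png",cv2.resize(np.hstack([a,b]),(800,400),interpolation=cv2.INTER_CUBIC))
E
```

```text
[0.39667114 0.33893989 0.15770554] [ 3.13980674  0.00480642 -2.88034212] [ 0.03689381 -0.25813504 -0.77087843] 0.044204077387276566
scene 0.67 [212 226 347 367]
side 0.77 [145 165 336 354]
[0.3967 0.3406] [-6.4  3.1 -0.7  0.1 -0.7 -0.4 -0.3  0.2]
scene none
side 0.9 [206 235 316 339]
[0.4912 0.321 ] [-0.5  0.4 -0.1  0.1]
scene eraser 0.54 297 312 331 353
side stapler 0.55 191 225 232 277
side notes_pad 0.7 206 234 316 338
side eraser 0.24 267 306 293 335
side badge_case 0.67 248 280 239 290
```

View pics/h.png

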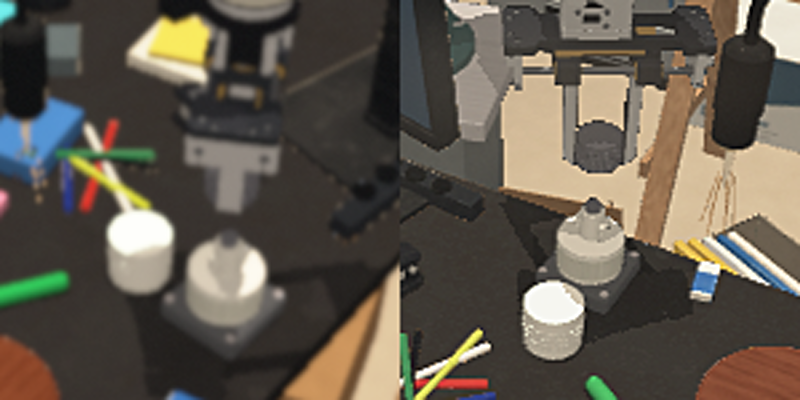

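>>> play_rows(rows=[[3.0, [0, 0, -0.1], [0, 0, 0]], [3.0, [0, 0, -0.1], [0, 0, 0]], [3.0, [0, 0, -0.1], [0, 0, 0]], [3.0, [0, 0, -0.1], [0, 0, 0]]])

```text
time: 15.97
tool_pos: [0.3955, 0.3381, 0.1536]
ee_rot: [3.142, -0.0, -2.88]
wrist_force: [0.2, 0.2, -0.3]
width: 0.0441
```

```bash
python3 -c "
from bench import *
o=get_obs();print(o['time'],o['tool_pos'],o['wrist_force'],o['width']);print(close_job())"
```

```text
15.9667 [0.39548556 0.33807373 0.15357176] [ 0.20264134  0.20124173 -0.32222624] 0.04410516811845835
the job is handed in; nothing more can be done
None
```

The bottle is open, and I handed the job in at 16.0 s with the gripper still holding the cap. No verdict was reported.

- **Cup:** I lifted it off and set it mouth down on the desk about 9 cm beyond the bottle. It touched down with about 5 N, and the later pictures show it standing there.
- **Cap:** I pressed it about 6 mm down at about 15 N and turned it 85° anticlockwise while it stayed pressed. It then lifted off without resistance.
- **Final pose:** The TCP is at (0.3955, 0.3381, 0.154), about 7.8 cm above its seated height. That is within about 1–2 mm of straight above the bottle. The cap is upright and the grip width is 44 mm.

**Checks on the other objects:**
- **Side camera:** The stapler and the flat box had the same outline as at the start.
- **Scene camera:** The eraser also matched its starting outline.
- **Sticky notes:** This check failed. The side camera's "notes_pad" detection was actually the cup, and the scene camera found none. The arm never went near them.
- **Other detector errors:** The scene camera missed the cup in the last check. In the same check the side camera gave a low-confidence "eraser" that was really the sticky notes.

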